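Pack a stack of spacer plates up to the height gauge's red line

TASK

Build a packing of blue spacer plates on top of the sliding wedge, each laid flat and square on the one below and centred on the wedge: use as many as fit with the top still below the gauge's red line, and leave any spare flat on the bench. Then slide the wedge up its slope by its red push tab until the top of the stack is level with the red line. Do not shift the gauge bar or the jug, beaker and timer standing near.

Things in the scene. Friction and masses are not known exactly. Their poses are not given: they have to be found in the camera images.
- wedge_base: fixed grey wedge block, 84 x 200 mm, on a steel foot plate. Origin: centre of the underside. Its y axis points uphill (the slope is 14 mm high at y = -100 mm, 74 mm at +100), z up, x to the gauge side. Yaw within 0.2 rad of zero. Two steel posts, 148 mm high, stand at x = 66, y = -95 and +95 mm
- carriage (a joint): travel of the sliding aluminium wedge up the slope, m: 0 lowest, 0.100 highest. 1 m of travel is 0.958 m along base +y and 0.287 m up; its top stays level. It takes 8 to 13 N to push it up, and it stays where it is left
- seat (a point): middle of the sliding wedge's flat level top, 84 mm (base x) by 85 mm (base y): plates are centred here, best with their 80 mm side along base x. Moves with the wedge; axes as the base's
- push_face (a point): on the outer (base -y) face of the sliding wedge's red push tab, where it is pushed towards +y. The tab is 50 mm wide (x), 12 mm thick (y), fixed on an arm 94.5 to 106.5 mm downhill of the seat; its top is 38 mm above the seat's level, this point 22 mm above it. The arm is clear of the bench
- gauge_line (a point): middle of the red line, 6 mm high, 205 mm long along base y, on the front of the gauge bar that two posts hold on the +x side of the wedge, 55 mm from the seat in base x. The bar reaches 10 mm above and below it. It is clamped 115 to 130 mm above the bench, differently each time; not to be shifted. Axes as the base's
- jug: clear two litre plastic measuring jug, 129 x 175 x 165 mm; leave alone. Origin: underside
- beaker: low glass beaker, 63 mm across, 70 mm high; leave alone. Origin: centre of the underside
- timer: white digital timer lying on its back, 52 x 72 x 14 mm; leave alone. Origin: centre of the underside
- plate_0: blue spacer plate, 80 x 60 x 28 mm, 0.15 to 0.31 kg, flat on the bench; the three are alike. Origin: centre of the underside; x along the 80 mm side, y along the 60 mm side (grasp across y), z up
- plate_0_top (a point): centre of the top face of this spacer plate, 28 mm above its origin
- plate_1: blue spacer plate, 80 x 60 x 28 mm, 0.15 to 0.31 kg, flat on the bench; the three are alike. Origin: centre of the underside; x along the 80 mm side, y along the 60 mm side (grasp across y), z up
- plate_1_top (a point): centre of the top face of this spacer plate, 28 mm above its origin
- plate_2: blue spacer plate, 80 x 60 x 28 mm, 0.15 to 0.31 kg, flat on the bench; the three are alike. Origin: centre of the underside; x along the 80 mm side, y along the 60 mm side (grasp across y), z up
- plate_2_top (a point): centre of the top face of this spacer plate, 28 mm above its origin
Things that resemble listed ones, but are neither listed nor needed, are in the scene too. Leave any orange or purple look-alike of the plate_1 alone.

How it is judged:
By the outcome, as a careful person would: the job done as asked, in the order asked, and still so for the second after the job is handed in, with the robot touching nothing.
It also fails if it takes over 72 s, if anything falls off the work surface, if the arm or the gripper's body presses on something with over 40 N, if the wrist force passes 120 N, or if a joint passes its speed limit or range.

ROBOT

A 6-joint arm with a two-finger parallel gripper is mounted at the origin on a cart in front of the work surface, level with it; the furniture and walls round the work are solid. World frame = base frame: x ahead of the robot, y to its left, z up, the work surface at z = 0. Lengths are in m, angles in rad, forces in N, time in s.
With the tool pointing down it reaches from about 0.25 to 0.85 m from the base axis. Payload 12.5 kg.
Tool frame: the origin (TCP) lies on the mounting face of the last link; the fingertips stand ctrl.nose_length ahead of it and the grasp point (between the pads) lies 167 mm ahead of it (ctrl.nose_length is the distance from the TCP to the fingertips, in m); z points along the fingers, y is the line along which they close (so a half turn about z gives the same grasp; the last joint's range is limited). The gripper opens to 93 mm and grips with 3 to 60 N. Pads are 15 mm wide; open, the fingers measure 128 mm over their backs; the gripper's body (75 mm by 188 mm) begins 65 mm behind the grasp point.
Start: joints at [1.208, 0.351, 1.652, -0, 1.139, -0.085], TCP at [0.151, 0.529, 0.405] pointing down, gripper open.
Joint ranges: [-2.75, 2.75], [-0.79, 2.1], [0.01, 2.65], [-1.57, 4.71], [0.07, 3.14], [-2.87, 2.87]. Speed limits (rad/s): [2.22, 2.22, 2.79, 3.14, 3.14, 3.14].

INTERFACE

Orientations are given as a unit quaternion [w, x, y, z].
In Python, from plant import ctrl gives the robot as it stands. The module is installed in compiled form; this text tells all that it offers.
- The arm moves only by the shell command python3 -m inch 'ROWS' [FORCE]. ROWS is JSON, a list that holds one entry, the list of rows, each a list of 7 numbers: the turn, a rotation vector about the world's x, y, z in degrees, then the shift along the world's x, y, z in cm, then the finger opening in cm, from 0 to 9.3. A call has 1 to 8 rows; each row is the pose to reach, as a shift and turn from the pose commanded when the call began; what a row does not reach only later rows make up. A row lasts 1/12 s, in which the tool goes at most 41.7 mm and 7.16 degrees, less where a joint would pass 70% of its speed; a pose out of reach is approached as far as the arm can. A call with a gripper value outside its range is refused whole. The fingers move at their own pace and stop on an object; FORCE is the grip in N (left out, the last holds). Time passes only in rows, so rows that repeat a pose let the fingers close. It gives the time, the measured TCP pose, the force, the opening and the grip force at its end, in the units of the state.
- ctrl.sense(): the state, without advancing time (a new reading comes with each control period).
- ctrl.get_image(name): name is "scene" or "top" or "wrist"; returns a dict with "color" (400x640x3 uint8, red, green, blue), "vertical_fov" (degrees; the focal length in pixels is half the picture's height over the tangent of half this angle, whatever the lens; pixels are square), "cx", "cy" (the principal point, pixels), "world_from_camera" (4x4, takes a point from camera to world coordinates); the wrist camera has in their place "mount" (4x4, takes a point from camera to tool coordinates, whose origin is the TCP and whose axes are the flange's). Camera axes: x right, y down, z forward; pixel columns grow to the right and rows downward; lengths in m; the calibration is good to about 2 mm. A picture is of the moment at which its call begins: read the wrist's pose just before it. There is no depth.
- ctrl.hand_in(): hands the job in; it is judged then, once.
The state is a dict: "time_s": time; "joint_pos": joint angles; "qd": joint speeds; "tau": joint torques, N m; "eef_pos": TCP position; "ee_rot": TCP orientation; "ft_force": force on the tool from outside, world axes, zero at the start; "wrist_torque": the same for the moment, N m; "finger_gap": opening from 0.0 (shut) to 1.0 (fully open); "gripper_force": force on a finger pad.
Only numpy, scipy, OpenCV 4.12 (cv2) and the standard library are available. Lean on these libraries where they do the work, as an engineer would, in place of code of your own. Each camera call takes 0.05 s, during which the arm holds its last target. There are 200 camera calls.

## Working session

There is one attempt and no reset: what is moved stays moved. The work goes in short steps, Python scripts to look and compute and a shell command to move; the robot and the scene stay as the last step left them, time stands still between calls to the robot, and variables do not carry over. Pictures are saved under pics/ and viewed, at most 10 in all, crops included, and the job is handed in when it is done.

```bash
mkdir -p pics; cat > h.py <<'E'
import numpy as np,cv2,json
from plant import ctrl
def snap(n,f):
    s=ctrl.sense(); d=ctrl.get_image(n); cv2.imwrite(f'pics/{f}.png',d['color'][:,:,::-1])
    H=d['color'].shape[0]; fl=H/2/np.tan(np.radians(d['vertical_fov'])/2)
    if 'world_from_camera' in d: T=np.array(d['world_from_camera'])
    else:
        from scipy.spatial.transform import Rotation as R
        q=s['ee_rot']; W=np.eye(4); W[:3,:3]=R.from_quat([q[1],q[2],q[3],q[0]]).as_matrix(); W[:3,3]=s['eef_pos']
        T=W@np.array(d['mount'])
    np.savez(f'pics/{f}.npz',T=T,f=fl,c=[d['cx'],d['cy']])
    return d
def px2w(f,u,v,z):
    k=np.load(f'pics/{f}.npz'); r=k['T'][:3,:3]@np.array([(u-k['c'][0])/k['f'],(v-k['c'][1])/k['f'],1]); o=k['T'][:3,3]
    return o+r*(z-o[2])/r[2]
def w2px(f,p):
    k=np.load(f'pics/{f}.npz'); q=k['T'][:3,:3].T@(np.array(p)-k['T'][:3,3]); return q[:2]/q[2]*k['f']+k['c']
E
python3 - <<'E'
from h import *
snap('scene','s0');snap('top','t0')
s=ctrl.sense();print(s,ctrl.nose_length)
for n in('s0','t0'):
    k=np.load(f'pics/{n}.npz');print(k['T'].round(3),k['f'],k['c'])
E
```

```text
{'time_s': 0.1, 'joint_pos': array([ 1.20840580e+00,  3.51164617e-01,  1.65229670e+00, -4.84953151e-07,
        1.13908633e+00, -8.45922281e-02]), 'qd': array([ 0.0009274 , -0.00199399, -0.00025754, -0.00078463,  0.00090383,
       -0.00062639]), 'tau': array([-1.26386713e-03, -4.98030889e+01, -2.85703003e+01,  6.99474569e-02,
        2.39953073e-02, -1.71603796e-05]), 'eef_pos': array([0.15076777, 0.52882965, 0.40428898]), 'ee_rot': array([-1.05615612e-04,  1.38452832e-01,  9.90368914e-01, -4.65670362e-04]), 'ft_force': array([ 1.10653505, -0.40962492, -0.57668324]), 'wrist_torque': array([-0.00601355, -0.00225042, -0.05536406]), 'gripper_force': 0.0, 'finger_gap': 0.999127447964511} 0.1861
[[ 0.746 -0.441  0.5    0.116]
 [-0.666 -0.513  0.541 -0.538]
 [ 0.018 -0.736 -0.676  0.745]
 [ 0.     0.     0.     1.   ]] 363.38640055838914 [321.81482414 200.61043829]
[[-0.024 -0.99   0.139  0.412]
 [-1.     0.021 -0.019  0.01 ]
 [ 0.016 -0.14  -0.99   1.401]
 [ 0.     0.     0.     1.   ]] 503.0331713242992 [332.3850625  204.23388679]
```

View pics/t0.png

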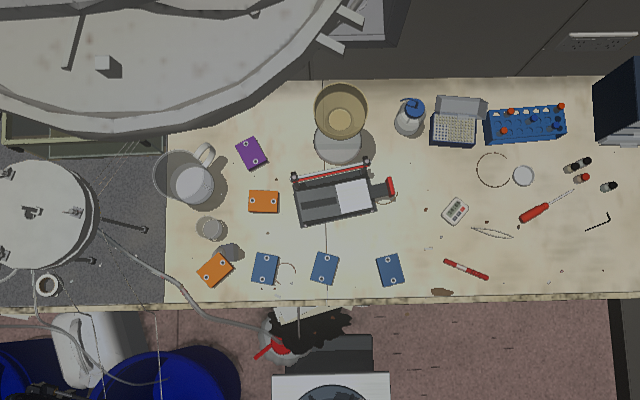

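View pics/s0.png

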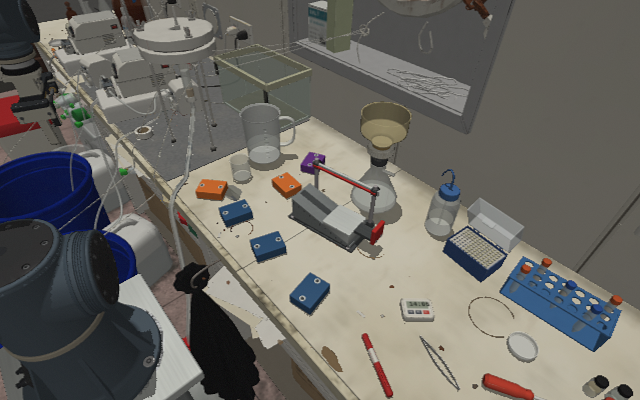

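The top view shows the wedge at about (335,198) with its tab on the right at (390,187), which is world -y. The gauge bar lies along its far side, and the blue plates are at (265,268), (323,268) and (389,270). The arm is clear of all of them. Next I'll enlarge the crops.

```bash
python3 - <<'E'
import cv2
a=cv2.imread('pics/t0.png')
cv2.imwrite('pics/t0c.png',cv2.resize(a[148:298,240:415],None,fx=4,fy=4,interpolation=cv2.INTER_CUBIC))
a=cv2.imread('pics/s0.png')
cv2.imwrite('pics/s0c.png',cv2.resize(a[150:320,210:400],None,fx=3.5,fy=3.5,interpolation=cv2.INTER_CUBIC)[:,:])
E
```

```text
(no output)
```

View pics/t0c.png

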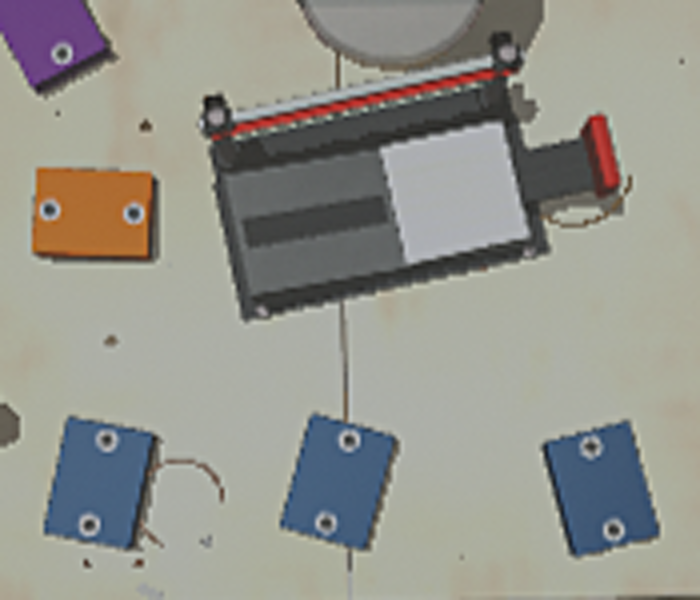

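View pics/s0c.png

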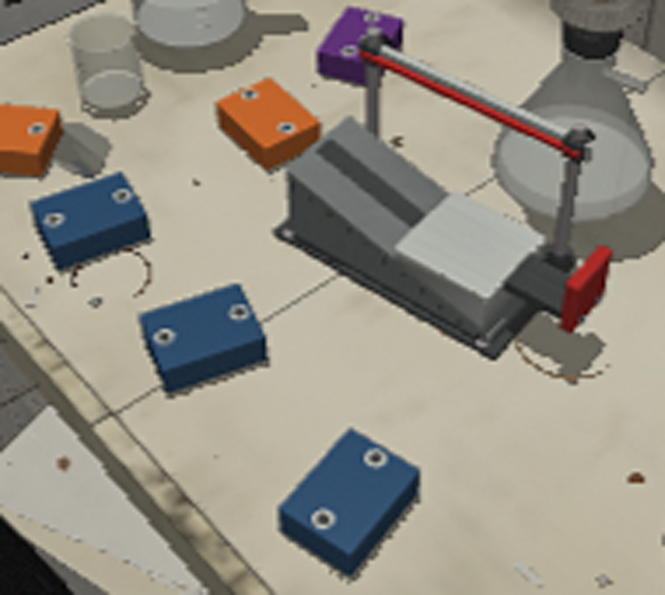

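The crops show the seat's corners, both ends of the red line, and two bolt heads on each plate, so I can triangulate from these.

```bash
cat > m.py <<'E'
from h import *
def T(x,y): return ((x+.5)/4-.5+240,(y+.5)/4-.5+148)
def S(x,y): return ((x+.5)/3.5-.5+210,(y+.5)/3.5-.5+150)
def tri(a,b):
    A=[];B=[]
    for f,(u,v) in(('t0',a),('s0',b)):
        k=np.load(f'pics/{f}.npz');o=k['T'][:3,3];r=px2w(f,u,v,0)-o;r/=np.linalg.norm(r);P=np.eye(3)-np.outer(r,r);A.append(P);B.append(P@o)
    return np.linalg.lstsq(np.vstack(A),np.hstack(B),rcond=None)
E
python3 - <<'E'
from m import *
P=[]
for n,a,b in[('U+',(380,148),(455,192)),('D+',(503,121),(548,244)),('D-',(530,238),(487,296)),('U-',(407,265),(396,245)),('gU',(212,137),(362,52)),('gD',(520,72),(580,152)),
 ('A1',(107,440),(122,196)),('A2',(89,525),(54,219)),('B1',(349,440),(239,312)),('B2',(326,523),(164,337)),('C1',(591,446),(376,458)),('C2',(614,530),(323,519)),('tabtopR',(617,190),(569,278))]:
    r=tri(T(*a),S(*b)); P.append(r[0]); print(n,(r[0]*1e3).round(1),np.sqrt(r[1]*1e6).round(1))
P=np.array(P); print('seat',P[:4].mean(0), 'yaw',[np.degrees(np.arctan2(-d[0],d[1])) for d in(P[0]-P[1],P[3]-P[2],P[4]-P[5])])
for i,(a,b) in enumerate([((107,440),(89,525)),((349,440),(326,523)),((591,446),(614,530))]):
    p=px2w('t0',*T(*a),.028);q=px2w('t0',*T(*b),.028);d=p-q;print('ABC'[i],(p+q)/2,np.degrees(np.arctan2(d[1],d[0])))
E
```

```text
U+ [657.8 -24.3  47.4] [1.5]
D+ [ 676.1 -109.7   41.7] [1.8]
D- [ 593.1 -124.4   54. ] [2.1]
U- [577.3 -41.1  53.1] [3.3]
gU [653.2  85.4 126.7] [1.9]
gD [ 691.2 -114.4  131.2] [2.7]
A1 [464.1 165.7  26.2] [1.]
A2 [407.7 177.9  26.7] [1.6]
B1 [460.4   1.4  26.9] [1.3]
B2 [404.9  18.3  26.1] [1.1]
C1 [ 452.4 -163.3   26.1] [1.1]
C2 [ 395.4 -176.5   26.6] [0.9]
tabtopR [ 616.8 -177.7  100. ] [1.1]
seat [ 0.62607038 -0.07488311  0.04904224] yaw [np.float64(12.060983098185226), np.float64(10.72566700663928), np.float64(10.761401149922312)]
A [0.43506449 0.17203459 0.028     ] -12.34236809863478
B [0.43193003 0.01023065 0.028     ] -16.83704777594232
C [ 0.42333402 -0.169281    0.028     ] 13.243507923808831
```

Estimates so far:
- **Seat:** centre (0.626, -0.075), z about 0.049, yaw about 10.8°.
- **Red line:** z about 0.128.
- **Stack:** two plates top out near 0.105. Three would reach about 0.133, above the line, so I'll stack two, using B and C, and leave A as the spare.

I'll move over B now.

```bash
python3 -m inch '[[[0,0,-0.9,28.1,-51.9,0,8],[0,0,-0.9,28.1,-51.9,0,8],[0,0,-0.9,28.1,-51.9,0,8],[0,0,-0.9,28.1,-51.9,0,8],[0,0,-0.9,28.1,-51.9,0,8],[0,0,-0.9,28.1,-51.9,0,8],[0,0,-0.9,28.1,-51.9,0,8],[0,0,-0.9,28.1,-51.9,0,8]]]' 25; python3 - <<'E'
from h import *
print(np.array(ctrl.get_image('wrist')['mount']).round(3))
E
```

```text
time_s: 0.77
eef_pos: [0.3097, 0.2339, 0.4047]
ee_rot: [0.0, 0.146, 0.989, 0.0]
ft_force: [1.3, 0.2, -0.1]
finger_gap: 0.862
gripper_force: 0.0
[[-0.001 -0.966 -0.26   0.072]
 [ 1.    -0.001  0.001 -0.   ]
 [-0.001 -0.26   0.966  0.021]
 [ 0.     0.     0.     1.   ]]
```

```bash
python3 -m inch '[[[0,0,0,12.2,-22.4,-9,8],[0,0,0,12.2,-22.4,-9,8],[0,0,0,12.2,-22.4,-9,8],[0,0,0,12.2,-22.4,-9,8],[0,0,0,12.2,-22.4,-9,8],[0,0,0,12.2,-22.4,-9,8],[0,0,0,12.2,-22.4,-9,8],[0,0,0,12.2,-22.4,-9,8]]]'; python3 - <<'E'
from h import *
snap('wrist','w1')
E
```

```text
time_s: 1.48
eef_pos: [0.4326, 0.009, 0.3133]
ee_rot: [-0.001, 0.148, 0.989, -0.0]
ft_force: [0.2, 0.9, -0.4]
finger_gap: 0.86
gripper_force: 0.0
```

View pics/w1.png

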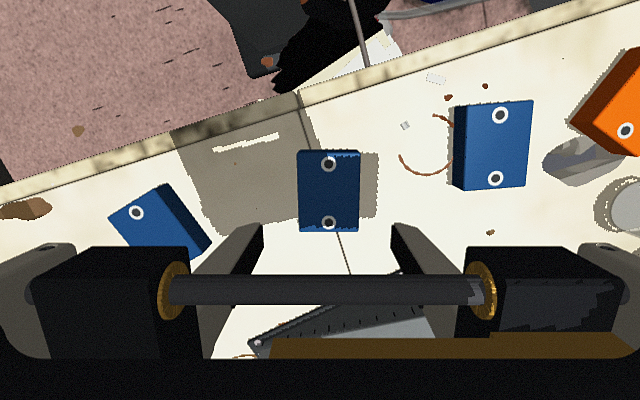

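The wrist view shows plate B centred between the fingers, with bolts at (328,163) and (329,222).

```bash
python3 - <<'E'
from h import *
p=px2w('w1',328.5,163.5,.028);q=px2w('w1',328.5,222.5,.028);print(p,q,(p+q)/2,np.degrees(np.arctan2(*(q-p)[1::-1])))
print(px2w('w1',136.5,212,.028), px2w('w1',500,114.5,.028),px2w('w1',495,179.5,.028))
E
```

```text
[0.40336952 0.01948753 0.028     ] [0.45929878 0.00244316 0.028     ] [0.43133415 0.01096535 0.028     ] -16.948523544022827
[ 0.39402824 -0.17327888  0.028     ] [0.40612874 0.17853328 0.028     ] [0.46407914 0.16554316 0.028     ]
```

```bash
python3 -m inch '[[[0,0,0,-0.1,0.1,-4,8],[0,0,0,-0.1,0.1,-8,8],[0,0,0,-0.1,0.1,-11,8],[0,0,0,-0.1,0.1,-12.1,8],[0,0,0,-0.1,0.1,-12.1,8],[0,0,0,-0.1,0.1,-12.1,5],[0,0,0,-0.1,0.1,-12.1,5],[0,0,0,-0.1,0.1,-12.1,5]]]' 25 && python3 -m inch '[[[0,0,0,0,0,0,5],[0,0,0,0,0,0,5],[0,0,0,0,0,4,5],[0,0,0,0,0,8,5],[0,0,0,0,0,12,5],[0,0,0,0,0,12,5]]]'
```

```text
time_s: 2.2
eef_pos: [0.4309, 0.0131, 0.195]
ee_rot: [0.001, 0.146, 0.989, 0.0]
ft_force: [-0.8, -0.0, 0.6]
finger_gap: 0.693
gripper_force: 0.0
time_s: 2.7
eef_pos: [0.4317, 0.0128, 0.3202]
ee_rot: [0.005, 0.146, 0.989, 0.0]
ft_force: [2.1, 0.2, -0.6]
finger_gap: 0.644
gripper_force: 25.0
```

```bash
python3 - <<'E'
from m import *
t=[T(380,148),T(503,121),T(530,238),T(407,265)];s=[S(455,192),S(548,244),S(487,296),S(396,245)]
for z in(.046,.049,.052):
  for f,L in(('t0',t),('s0',s)):
    P=np.array([px2w(f,*c,z) for c in L]);U=(P[0]+P[3])/2-(P[1]+P[2])/2;V=(P[0]+P[1]-P[2]-P[3])/2
    print(z,f,P.mean(0)[:2].round(4),'len',np.linalg.norm(U).round(4),np.linalg.norm(V).round(4),np.degrees([np.arctan2(-U[0],U[1]),np.arctan2(V[1],V[0])]).round(1))
y=np.radians(10.8);bx=np.array([np.cos(y),np.sin(y)])
for z in(.12,.125,.128): print('line',z,[ (np.mean([px2w(f,*a,z)[:2]@bx for a in L])).round(4) for f,L in(('t0',[T(212,137),T(520,72)]),('s0',[S(362,52),S(580,152)]))])
E
python3 -m inch '[[[0,0,7,4,-2,0,5],[0,0,14,8,-4,0,5],[0,0,21,12,-6,0,5],[0,0,27.6,16,-7.5,0,5],[0,0,27.6,19.3,-8.8,0,5],[0,0,27.6,19.3,-8.8,0,5],[0,0,27.6,19.3,-8.8,0,5]]]'
```

```text
0.046 t0 [ 0.6252 -0.0741] len 0.0862 0.0828 [11.3 11.2]
0.046 s0 [ 0.6294 -0.0736] len 0.0875 0.0756 [9.8 7.9]
0.049 t0 [ 0.6247 -0.0739] len 0.086 0.0826 [11.3 11.2]
0.049 s0 [ 0.6272 -0.0756] len 0.0871 0.0752 [9.8 7.9]
0.052 t0 [ 0.6242 -0.0737] len 0.0858 0.0824 [11.3 11.2]
0.052 s0 [ 0.625  -0.0776] len 0.0868 0.0749 [9.8 7.9]
line 0.12 [np.float64(0.6583), np.float64(0.6683)]
line 0.125 [np.float64(0.6573), np.float64(0.6631)]
line 0.128 [np.float64(0.6567), np.float64(0.66)]
time_s: 3.28
eef_pos: [0.6244, -0.076, 0.3125]
ee_rot: [-0.0, -0.093, 0.996, 0.0]
ft_force: [-1.5, 0.5, -2.3]
finger_gap: 0.643
gripper_force: 25.0
```

```bash
python3 -m inch '[[[0,0,0.4,0,0.2,-2,5],[0,0,0.4,0,0.2,-4,5],[0,0,0.4,0,0.2,-5.5,5],[0,0,0.4,0,0.2,-6.3,5],[0,0,0.4,0,0.2,-6.3,5],[0,0,0.4,0,0.2,-6.3,5],[0,0,0.4,0,0.2,-6.3,5]]]'; python3 - <<'E'
from h import *
print(ctrl.sense()['eef_pos'],ctrl.sense()['ft_force'])
a=snap('scene','s1')['color'];b=snap('top','t1')['color']
A=cv2.resize(a[185:265,280:380],None,fx=4,fy=4,interpolation=2);B=cv2.resize(b[150:250,280:380],None,fx=4,fy=4,interpolation=2)
A=cv2.copyMakeBorder(A,0,80,0,0,0);cv2.imwrite('pics/c1.png',np.hstack([A,B])[:,:,::-1])
E
```

```text
time_s: 3.87
eef_pos: [0.6235, -0.0731, 0.2519]
ee_rot: [0.001, -0.097, 0.995, -0.0]
ft_force: [0.8, -0.8, -1.2]
finger_gap: 0.645
gripper_force: 25.0
[ 0.62353224 -0.07307722  0.25187039] [ 0.76536827 -0.76958732 -1.18671947]
```

View pics/c1.png

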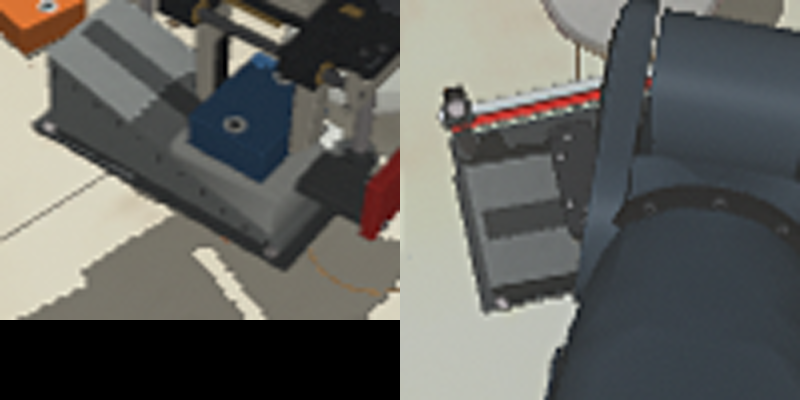

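The scene crop shows plate B hovering just above the seat, square to it and roughly centred. The top view is blocked by the arm. I'll lower it until it touches.

```bash
python3 -m inch '[[[0,0,0,0,0,-0.2,5],[0,0,0,0,0,-0.3,5],[0,0,0,0,0,-0.4,5],[0,0,0,0,0,-0.5,5],[0,0,0,0,0,-0.5,5]]]'; python3 -m inch '[[[0,0,0,0,0,-0.1,5],[0,0,0,0,0,-0.2,5],[0,0,0,0,0,-0.2,5]]]'
```

```text
time_s: 4.38
eef_pos: [0.6236, -0.0734, 0.2466]
ee_rot: [0.0, -0.097, 0.995, -0.0]
ft_force: [-4.8, -1.2, 6.8]
finger_gap: 0.645
gripper_force: 25.0
time_s: 4.63
eef_pos: [0.6237, -0.074, 0.2461]
ee_rot: [0.0, -0.097, 0.995, -0.001]
ft_force: [-10.8, -5.0, 22.5]
finger_gap: 0.647
gripper_force: 25.0
```

```bash
python3 -m inch '[[[0,0,0,0,0,0.1,5],[0,0,0,0,0,0.15,5],[0,0,0,0,0,0.15,7],[0,0,0,0,0,0.15,7],[0,0,0,0,0,0.15,7],[0,0,0,0,0,3,7],[0,0,0,0,0,6,7],[0,0,0,0,0,9,7]]]'; python3 -m inch '[[[0,0,0,-2,-3,3,8],[0,0,0,-6,-4,3,8],[0,0,0,-10,-6,3,8],[0,0,0.6,-14,-8,3,8],[0,0,1.2,-18,-9.4,3,8],[0,0,1.2,-20,-9.6,0,8],[0,0,1.2,-20,-9.6,-3,8],[0,0,1.2,-20,-9.6,-3,8]]]';python3 - <<'E'
from h import *
a=snap('wrist','w2')['color'];b=snap('top','t2')['color'];snap('scene','s2')
cv2.imwrite('pics/c2.png',np.hstack([cv2.resize(b[140:290,290:410],None,fx=3.3,fy=3.3,interpolation=2)[:400],cv2.resize(a,(400,250))[:,:].copy() if 0 else np.vstack([cv2.resize(a,(400,250)),np.zeros((150,400,3),np.uint8)])])[:,:,::-1])
E
```

```text
time_s: 5.3
eef_pos: [0.6234, -0.073, 0.3342]
ee_rot: [-0.001, -0.098, 0.995, 0.0]
ft_force: [0.6, -0.1, 0.5]
finger_gap: 0.752
gripper_force: 0.0
time_s: 5.97
eef_pos: [0.4214, -0.1689, 0.3002]
ee_rot: [-0.003, -0.107, 0.994, 0.002]
ft_force: [-0.4, 0.1, -0.8]
finger_gap: 0.858
gripper_force: 0.0
```

View pics/c2.png

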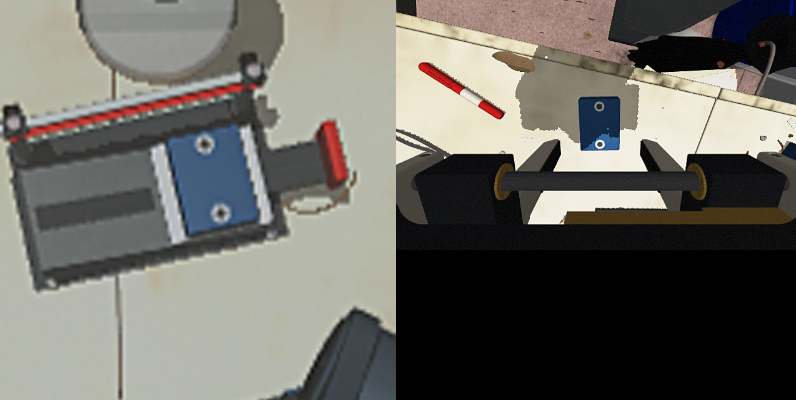

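Plate B lies square on the seat with about equal strips either side; its bolts in the crop are at (205,144) and (221,212). Plate C is between the fingers.

```bash
python3 - <<'E'
from h import *
f=lambda x,y:((x+.5)/3.3-.5+290,(y+.5)/3.3-.5+140)
for z in(.077,.08):
  p=px2w('t2',*f(205,144),z);q=px2w('t2',*f(221,212),z);print((p+q)/2,np.degrees(np.arctan2(*(p-q)[1::-1])))
g=lambda x,y:((x-396+.5)*1.6-.5,(y+.5)*1.6-.5)
p=px2w('w2',*g(599,106),.028);q=px2w('w2',*g(599.5,144),.028);print((p+q)/2,np.degrees(np.arctan2(*(q-p)[1::-1])));print(ctrl.sense()['eef_pos'])
E
```

```text
[ 0.62633706 -0.07452253  0.077     ] 11.40542634734273
[ 0.62585227 -0.0743315   0.08      ] 11.405426347342747
[ 0.42211609 -0.16849298  0.028     ] 12.914796467116085
[ 0.42451276 -0.1693091   0.30473544]
```

```bash
python3 -m inch '[[[0,0,0,-0.1,0,-4,8],[0,0,0,-0.1,0,-8,8],[0,0,0,-0.1,0,-10,8],[0,0,0,-0.1,0,-10.9,8],[0,0,0,-0.1,0,-10.9,8],[0,0,0,-0.1,0,-10.9,5],[0,0,0,-0.1,0,-10.9,5],[0,0,0,-0.1,0,-10.9,5]]]' 25 && python3 -m inch '[[[0,0,0,0,0,0,5],[0,0,0,0,0,0,5],[0,0,0,0,0,0,5]]]' &&  python3 -m inch '[[[0,0,0,0,0,4,5],[0,0,0,0,0,8,5],[0,0,0,0,0,12,5],[0,0,0,4,2,13,5],[0,0,-0.5,8,4,13,5],[0,0,-1,12,6,13,5],[0,0,-1.5,16,8,13,5],[0,0,-1.8,18,9,13,5]]]'; python3 -m inch '[[[0,0,0,2,0.4,0,5],[0,0,0,2,0.4,0,5],[0,0,0,2,0.4,0,5],[0,0,0,2,0.4,0,5]]]'
```

```text
time_s: 6.78
eef_pos: [0.4231, -0.1694, 0.1962]
ee_rot: [0.001, -0.108, 0.994, -0.001]
ft_force: [-0.0, 0.8, 0.0]
finger_gap: 0.694
gripper_force: 0.0
time_s: 7.03
eef_pos: [0.423, -0.1694, 0.196]
ee_rot: [0.001, -0.108, 0.994, -0.001]
ft_force: [-0.0, 1.1, 9.7]
finger_gap: 0.64
gripper_force: 25.0
time_s: 7.7
eef_pos: [0.6043, -0.0776, 0.3255]
ee_rot: [0.001, -0.092, 0.996, -0.0]
ft_force: [-0.1, -1.2, -2.6]
finger_gap: 0.64
gripper_force: 25.0
time_s: 8.03
eef_pos: [0.6218, -0.0754, 0.3247]
ee_rot: [-0.0, -0.092, 0.996, 0.0]
ft_force: [-0.3, -0.4, -2.4]
finger_gap: 0.649
gripper_force: 25.0
```

```bash
python3 -m inch '[[[0,0,0.5,0.3,0.1,-2,5],[0,0,0.5,0.3,0.1,-3.6,5],[0,0,0.5,0.3,0.1,-4.2,5],[0,0,0.5,0.3,0.1,-4.4,5],[0,0,0.5,0.3,0.1,-4.5,5],[0,0,0.5,0.3,0.1,-4.6,5],[0,0,0.5,0.3,0.1,-4.7,5],[0,0,0.5,0.3,0.1,-4.7,5]]]'; python3 -m inch '[[[0,0,0,0,0,-0.1,5],[0,0,0,0,0,-0.15,5],[0,0,0,0,0,-0.15,5]]]'
```

```text
time_s: 8.7
eef_pos: [0.6255, -0.0743, 0.2783]
ee_rot: [0.0, -0.097, 0.995, -0.0]
ft_force: [0.1, -0.1, -1.8]
finger_gap: 0.646
gripper_force: 25.0
time_s: 8.95
eef_pos: [0.6255, -0.0742, 0.2762]
ee_rot: [-0.0, -0.097, 0.995, -0.0]
ft_force: [0.0, -1.0, -2.4]
finger_gap: 0.641
gripper_force: 25.0
```

```bash
python3 -m inch '[[[0,0,0,0,0,-0.1,5],[0,0,0,0,0,-0.15,5],[0,0,0,0,0,-0.15,5]]]'; python3 -m inch '[[[0,0,0,0,0,-0.05,5],[0,0,0,0,0,-0.1,5],[0,0,0,0,0,-0.1,5]]]'
```

```text
time_s: 9.2
eef_pos: [0.6256, -0.0742, 0.2754]
ee_rot: [0.0, -0.097, 0.995, -0.0]
ft_force: [-2.7, -0.5, 4.4]
finger_gap: 0.646
gripper_force: 25.0
time_s: 9.45
eef_pos: [0.6256, -0.0745, 0.2752]
ee_rot: [0.0, -0.097, 0.995, -0.0]
ft_force: [-7.4, -1.4, 12.0]
finger_gap: 0.644
gripper_force: 25.0
```

```bash
python3 -m inch '[[[0,0,0,0,0,0.1,5],[0,0,0,0,0,0.15,5],[0,0,0,0,0,0.15,7],[0,0,0,0,0,0.15,7],[0,0,0,0,0,0.15,7],[0,0,0,0,0,3,7],[0,0,0,0,0,6,7],[0,0,0,0,0,9,7]]]'; python3 -m inch '[[[1.3,-6.5,0,-4,-0.6,0,5],[2.6,-13,0,-8,-1.2,0,3],[3.9,-20,0,-12,-1.8,0,1],[5.2,-26,0,-16,-2.4,0,0],[6.5,-33,0,-20,-3,-1,0],[8,-40,0,-24,-3,-2,0],[9,-46,0,-24,-3,-3,0],[9.5,-50,0,-24,-3,-3,0]]]';python3 -m inch '[[[0,0,0,0,0,0,0],[0,0,0,0,0,0,0],[0,0,0,0,0,0,0]]]';python3 - <<'E'
from h import *
snap('wrist','w3');snap('top','t3');snap('scene','s3')
E
```

```text
time_s: 10.12
eef_pos: [0.6254, -0.0742, 0.3644]
ee_rot: [-0.001, -0.097, 0.995, 0.0]
ft_force: [0.6, 0.5, 0.4]
finger_gap: 0.752
gripper_force: 0.0
time_s: 10.78
eef_pos: [0.4013, -0.0749, 0.3839]
ee_rot: [0.361, -0.066, 0.93, 0.025]
ft_force: [0.5, -0.5, 0.2]
finger_gap: 0.229
gripper_force: 0.0
time_s: 11.03
eef_pos: [0.4048, -0.0758, 0.3847]
ee_rot: [0.36, -0.072, 0.93, 0.024]
ft_force: [-0.1, -0.7, 0.1]
finger_gap: 0.027
gripper_force: 0.0
```

View pics/w3.png

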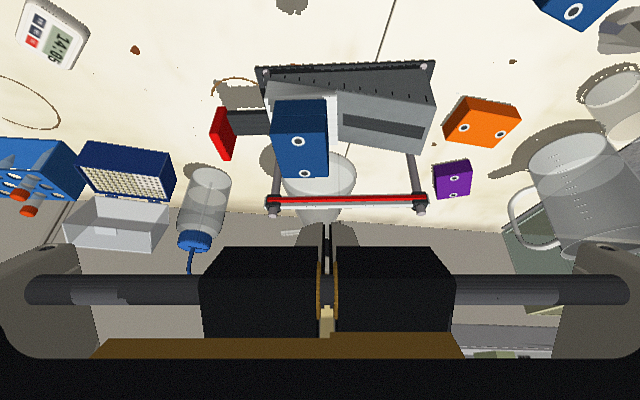

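In the wrist view the two-plate stack is at (300,155) with bolts at (298,141) and (305,173), and the red line runs from (267,203) to (427,198). I'll fit the line and the bolts in all three views.

```bash
cat > v.py <<'E'
from h import *
from scipy.ndimage import label
bx=np.array([np.cos(.193),np.sin(.193),0]);by=np.array([-bx[1],bx[0],0])
def redline(f,c0,half=.09,dz=12):
    # red centroids across line near the predicted position
    im=cv2.imread(f'pics/{f}.png')[:,:,::-1].astype(float);m=(im[:,:,0]>1.8*im[:,:,1])&(im[:,:,0]>1.8*im[:,:,2])&(im[:,:,0]>70)
    P=[]
    for t in np.linspace(-half,half,40):
        u,v=w2px(f,c0+t*by); u=int(round(u))
        vs=np.arange(int(v)-dz,int(v)+dz+1); vs=vs[(vs>=0)&(vs<400)]; ok=m[vs,u] if 0<=u<640 else np.array([])
        if ok.size and ok.any(): P.append((u,vs[ok].mean()))
    return np.array(P)
def plane(f,P):
    k=np.load(f'pics/{f}.npz');p=np.polyfit(P[:,0],P[:,1],1);r=P[:,1]-np.polyval(p,P[:,0]);ok=abs(r)<1;p=np.polyfit(P[ok,0],P[ok,1],1)
    us=[P[ok,0].min(),P[ok,0].max()];R=k['T'][:3,:3];d=[R@np.array([(u-k['c'][0])/k['f'],(np.polyval(p,u)-k['c'][1])/k['f'],1]) for u in us]
    n=np.cross(*d);n/=np.linalg.norm(n);return n,n@k['T'][:3,3],ok.sum(),r[ok].std()
def bolts(f,c,r=9):
    im=cv2.imread(f'pics/{f}.png').astype(float);o=[]
    for s in(-.029,.029):
        u,v=w2px(f,c+s*bx);x,y=int(u),int(v);w=im[y-r:y+r+1,x-r:x+r+1];m=(w[:,:,2]>.62*w[:,:,0]);l,n=label(m)
        b=min(range(1,n+1),key=lambda i:np.hypot(*(np.argwhere(l==i).mean(0)-r)) if (l==i).sum()>4 else 99)
        q=np.argwhere(l==b);o.append((q[:,1].mean()+x-r,q[:,0].mean()+y-r,len(q)))
    return o
def tri(fs,uv):
    A=[];B=[]
    for f,(u,v) in zip(fs,uv):
        k=np.load(f'pics/{f}.npz');o=k['T'][:3,3];d=px2w(f,u,v,0)-o;d/=np.linalg.norm(d);Q=np.eye(3)-np.outer(d,d);A.append(Q);B.append(Q@o)
    return np.linalg.lstsq(np.vstack(A),np.hstack(B),rcond=None)[0]
def run(fs,c,g=np.array([.672,-.0145,.128])):
    pl=[plane(f,redline(f,g)) for f in fs];print('line fits',[(p[2],p[3].round(2)) for p in pl])
    import itertools
    bo=[bolts(f,c) for f in fs];print(np.round(bo,1).tolist())
    for ids in list(itertools.combinations(range(len(fs)),2))+[tuple(range(len(fs)))]:
        n=np.array([pl[i][0] for i in ids]+[by]);b=np.array([pl[i][1] for i in ids]+[g@by]);L=np.linalg.lstsq(n,b,rcond=None)[0]
        m=[tri([fs[i] for i in ids],[bo[i][j][:2] for i in ids]) for j in(0,1)]
        M=(m[0]+m[1])/2;print([fs[i] for i in ids],'line',L.round(4),'top',M.round(4),'dz',(L[2]-M[2]).round(4))
E
python3 - <<'E'
from v import *
for f in('w3','t3','s3'): print(f,w2px(f,[.672,-.0145,.128]),[w2px(f,np.array([.626,-.0743,.107])+s*bx).round(1) for s in(-.029,.029)])
run(['w3','t3','s3'],np.array([.626,-.0743,.107]))
E
```

```text
w3 [343.84288475 199.53282979] [array([298. , 142.4]), array([303.8, 174.4])]
t3 [331.58148958 173.39224838] [array([357.2, 202.6]), array([352.3, 181.2])]
s3 [342.06439721 178.51757311] [array([338.5, 209.4]), array([351.2, 197.4])]
line fits [(np.int64(40), np.float64(0.21)), (np.int64(40), np.float64(0.22)), (np.int64(28), np.float64(0.21))]
[[[297.6, 140.8, 110.0], [304.1, 173.0, 70.0]], [[357.4, 202.5, 31.0], [351.2, 176.1, 147.0]], [[339.2, 209.9, 26.0], [352.3, 192.5, 171.0]]]
['w3', 't3'] line [ 0.6748 -0.014   0.1245] top [ 0.6345 -0.0739  0.0984] dz 0.0261
['w3', 's3'] line [ 0.6806 -0.0128  0.1208] top [ 0.6297 -0.0729  0.1064] dz 0.0144
['t3', 's3'] line [ 0.6743 -0.014   0.1269] top [ 0.6316 -0.0726  0.1105] dz 0.0163
['w3', 't3', 's3'] line [ 0.6749 -0.0139  0.1252] top [ 0.6321 -0.0726  0.1049] dz 0.0203
```

```bash
sed -i 's/r=9/r=5/' v.py; python3 - <<'E'
from v import *
run(['w3','t3','s3'],np.array([.626,-.0743,.107]))
E
```

```text
line fits [(np.int64(40), np.float64(0.21)), (np.int64(40), np.float64(0.22)), (np.int64(28), np.float64(0.21))]
[[[297.1, 140.9, 93.0], [303.7, 173.0, 65.0]], [[357.4, 202.5, 31.0], [351.8, 179.4, 54.0]], [[339.2, 209.9, 26.0], [352.2, 195.1, 60.0]]]
['w3', 't3'] line [ 0.6748 -0.014   0.1245] top [ 0.6293 -0.0745  0.1024] dz 0.0221
['w3', 's3'] line [ 0.6806 -0.0128  0.1208] top [ 0.6289 -0.074   0.1053] dz 0.0156
['t3', 's3'] line [ 0.6743 -0.014   0.1269] top [ 0.6285 -0.0741  0.1084] dz 0.0184
['w3', 't3', 's3'] line [ 0.6749 -0.0139  0.1252] top [ 0.6288 -0.074   0.1054] dz 0.0198
```

```bash
python3 - <<'E'
from h import *
from scipy.spatial.transform import Rotation as R
for u,v,z in((410,135,.01),(412,102,.17),(396,120,.1),(391,178,.089),(395,196,.089)):print(u,v,px2w('t3',u,v,z).round(3))
s=ctrl.sense();q=s['ee_rot'];c=R.from_quat([q[1],q[2],q[3],q[0]]);t=R.from_quat([-.097,.99528,0,0]);print((t*c.inv()).as_rotvec(degrees=True),s['eef_pos'],s['joint_pos'].round(2))
E
```

```text
410 135 [ 0.803 -0.243  0.01 ]
412 102 [ 0.845 -0.223  0.17 ]
396 120 [ 0.82  -0.191  0.1  ]
391 178 [ 0.664 -0.173  0.089]
395 196 [ 0.616 -0.182  0.089]
[-6.88228628 41.72054657  2.2150328 ] [ 0.40474259 -0.07585497  0.3844128 ] [-0.37  0.05  2.16  0.93  0.43 -2.87]
```

```bash
python3 -m inch '[[[-1,6,0.3,0,-2,0,0],[-2,12,0.6,0,-4,0,0],[-3,18,0.9,3,-6,0,0],[-4,24,1.2,6,-8,0,0],[-5,30,1.6,9,-10,0,0],[-6,36,1.9,12,-12,-1,0],[-6.9,41.7,2.2,15,-13.4,-1,0],[-6.9,41.7,2.2,19,-13.4,-2,0]]]'; python3 -m inch '[[[0,0,0,0,0,0,0],[0,0,0,0,0,0,0],[0,0,0,0,0,0,0]]]'; python3 -c "from h import *;print(ctrl.sense()['joint_pos'].round(2))"
```

```text
time_s: 11.85
eef_pos: [0.5956, -0.2123, 0.3647]
ee_rot: [-0.003, -0.096, 0.995, -0.001]
ft_force: [0.1, -1.5, 0.2]
finger_gap: 0.004
gripper_force: 0.0
time_s: 12.1
eef_pos: [0.5942, -0.2096, 0.3641]
ee_rot: [0.0, -0.097, 0.995, -0.0]
ft_force: [-0.2, -0.2, 0.3]
finger_gap: 0.007
gripper_force: 0.0
[-0.41  0.54  1.47  0.    1.13 -2.18]
```

```bash
python3 -m inch '[[[0,0,0,3,-0.4,0,0],[0,0,0,5.9,-0.5,0,0],[0,0,0,5.9,-0.5,-4,0],[0,0,0,5.9,-0.5,-8,0],[0,0,0,5.9,-0.5,-11.2,0],[0,0,0,5.9,-0.5,-11.2,0],[0,0,0,5.9,-0.5,-11.2,0]]]'; python3 - <<'E'
from h import *
a=snap('scene','s4')['color']
cv2.imwrite('pics/c4.png',cv2.resize(a[150:300,270:420],None,fx=3.5,fy=3.5,interpolation=2)[:,:,::-1])
E
```

```text
time_s: 12.68
eef_pos: [0.6528, -0.2147, 0.2533]
ee_rot: [0.0, -0.097, 0.995, 0.0]
ft_force: [1.0, -0.0, 0.4]
finger_gap: 0.008
gripper_force: 0.0
```

View pics/c4.png

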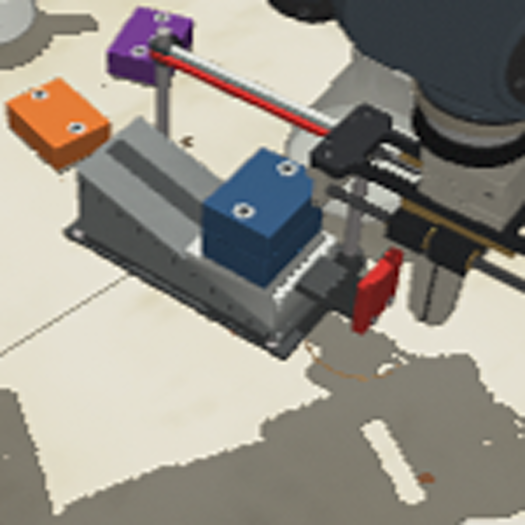

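The stack is square on the wedge, and the closed fingers sit just downhill of the tab. Starting the push.

```bash
python3 -m inch '[[[0,0,0,-0.14,0.7,0,0],[0,0,0,-0.29,1.5,0,0],[0,0,0,-0.38,2,0,0],[0,0,0,-0.42,2.2,0,0],[0,0,0,-0.42,2.2,0,0]]]'; python3 -m inch '[[[0,0,0,-0.1,0.5,0.15,0],[0,0,0,-0.2,1,0.3,0],[0,0,0,-0.29,1.5,0.46,0],[0,0,0,-0.37,1.9,0.58,0],[0,0,0,-0.37,1.9,0.58,0]]]'
```

```text
time_s: 13.15
eef_pos: [0.6495, -0.1925, 0.2551]
ee_rot: [0.003, -0.097, 0.995, -0.002]
ft_force: [0.9, -4.9, 4.7]
finger_gap: 0.005
gripper_force: 2.3
time_s: 13.57
eef_pos: [0.6458, -0.1738, 0.2608]
ee_rot: [0.003, -0.097, 0.995, -0.002]
ft_force: [0.5, -6.4, 3.6]
finger_gap: 0.004
gripper_force: 3.3
```

```bash
python3 -m inch '[[[0,0,0,-0.1,0.5,0.15,0],[0,0,0,-0.2,1,0.3,0],[0,0,0,-0.3,1.55,0.47,0],[0,0,0,-0.4,2.1,0.64,0],[0,0,0,-0.5,2.6,0.79,0],[0,0,0,-0.6,3.1,0.95,0],[0,0,0,-0.6,3.1,0.95,0],[0,0,0,-0.6,3.1,0.95,0]]]'; python3 -m inch '[[[0,0,0,0.2,-1,0,0],[0,0,0,0.5,-2.5,0,0],[0,0,0,0.5,-2.5,3,0],[0,0,0,0.5,-2.5,7,0],[0,0,0,0.5,-2.5,9,0],[0,0,0,-3,-3,9,0],[0,0,0,-7,-4,9,0],[0,0,0,-11,-5,9,0]]]'
```

```text
time_s: 14.23
eef_pos: [0.6397, -0.1429, 0.2702]
ee_rot: [0.002, -0.097, 0.995, -0.002]
ft_force: [-0.8, -5.9, 3.8]
finger_gap: 0.007
gripper_force: 3.0
time_s: 14.9
eef_pos: [0.5282, -0.1932, 0.3587]
ee_rot: [0.002, -0.097, 0.995, -0.001]
ft_force: [0.6, -1.0, 0.1]
finger_gap: 0.011
gripper_force: 0.0
```

```bash
python3 -m inch '[[[0,0,-2,-3,4,0,0],[0,0,-4,-6,8,0,0],[0,0,-6,-9,12,0,0],[0,0,-8,-12,16,0,0],[0,0,-10.8,-14.8,19.3,0,0],[0,0,-10.8,-14.8,19.3,0,0],[0,0,-10.8,-14.8,19.3,0,0]]]'; python3 -m inch '[[[0,-7,0,0,0,-1,0],[0,-14,0,0,0,-2,0],[0,-21,0,0,0,-3,0],[0,-28,0,0,0,-4,0],[0,-35,0,0,0,-5,0],[0,-42,0,0,0,-6,0],[0,-49,0,0,0,-7,0],[0,-56,0,0,0,-7,0]]]';python3 -m inch '[[[0,0,0,0,0,0,0],[0,0,0,0,0,0,0],[0,0,0,0,0,0,0]]]';python3 - <<'E'
from h import *
print(ctrl.sense()['joint_pos'].round(2))
a=snap('wrist','w5')['color'];snap('top','t5');snap('scene','s5')
cv2.imwrite('pics/c5.png',cv2.resize(a[50:250,200:460],None,fx=3,fy=3,interpolation=2)[:,:,::-1])
E
```

```text
time_s: 15.48
eef_pos: [0.3786, 0.0028, 0.3584]
ee_rot: [0.0, -0.004, 1.0, -0.0]
ft_force: [0.2, -1.2, 1.4]
finger_gap: 0.007
gripper_force: 0.0
time_s: 16.15
eef_pos: [0.3887, 0.0067, 0.315]
ee_rot: [0.324, -0.008, 0.946, 0.013]
ft_force: [0.3, 0.1, -0.2]
finger_gap: 0.004
gripper_force: 0.0
time_s: 16.4
eef_pos: [0.3883, 0.0071, 0.3153]
ee_rot: [0.323, -0.008, 0.946, 0.013]
ft_force: [-0.3, -0.3, -0.2]
finger_gap: 0.008
gripper_force: 0.0
[-0.13  0.14  2.27  0.95  0.13 -2.62]
```

View pics/c5.png

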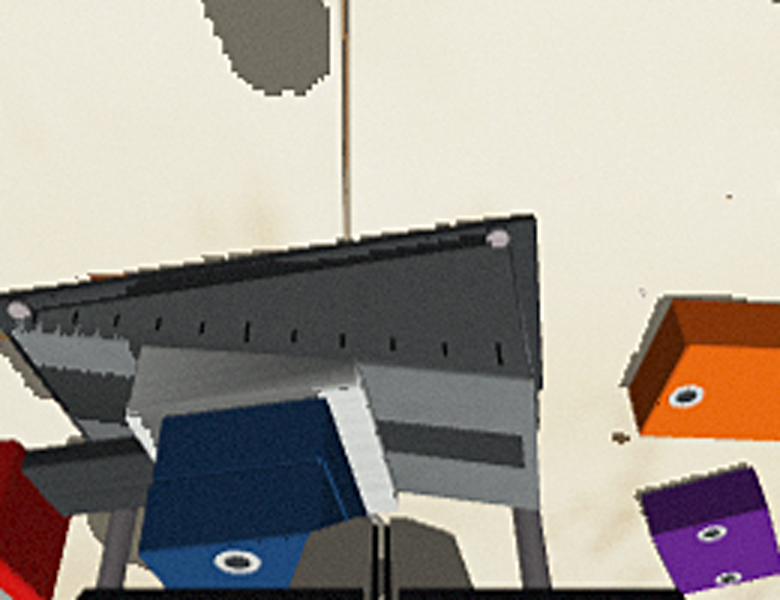

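```bash
python3 -m inch '[[[0,0,0,0,0,4,0],[0,0,0,0,0,8,0],[0,0,0,0,0,9,0],[0,0,0,0,0,9,0],[0,0,0,0,0,9,0],[0,0,0,0,0,9,0]]]';python3 - <<'E'
from h import *
snap('wrist','w6')
a=[cv2.imread(f'pics/{f}.png') for f in('w6','t5','s5')]
C=lambda i,y,x,h,w,k:cv2.resize(a[i][y:y+h,x:x+w],None,fx=k,fy=k,interpolation=2)
L=cv2.resize(a[0][60:260,200:460],(520,400),interpolation=2)
r=np.vstack([C(1,150,290,75,70,4),C(2,165,310,75,70,4)])
o=np.zeros((600,800,3),np.uint8);o[:400,:520]=L;o[:600,520:800]=r;cv2.imwrite('pics/c6.png',o)
E
```

```text
time_s: 17.05
eef_pos: [0.388, 0.0074, 0.4062]
ee_rot: [0.325, -0.008, 0.946, 0.013]
ft_force: [-0.9, -0.8, -0.3]
finger_gap: 0.005
gripper_force: 0.0
```

View pics/c6.png

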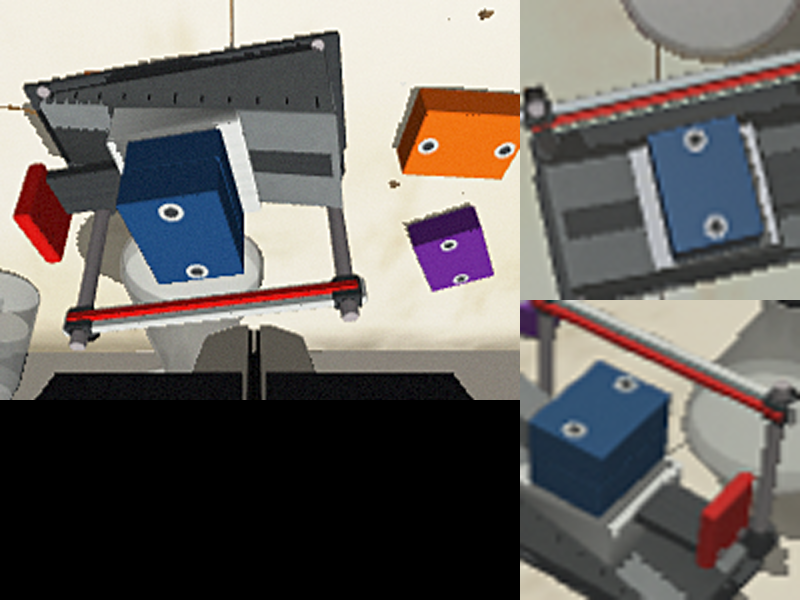

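Both bolts show clearly in all three views: wrist crop (172,212) and (197,271), top crop (695,140) and (716,227), scene crop (574,430) and (626,384).

```bash
python3 - <<'E'
from v import *
import itertools
g=np.array([.6745,-.014,.1255])
def show(fs,bo):
    pl=[plane(f,redline(f,g)) for f in fs];print([(p[2],p[3].round(2)) for p in pl])
    for ids in list(itertools.combinations(range(len(fs)),2))+[tuple(range(len(fs)))]:
        n=np.array([pl[i][0] for i in ids]+[by]);b=np.array([pl[i][1] for i in ids]+[g@by]);L=np.linalg.lstsq(n,b,rcond=None)[0]
        m=[tri([fs[i] for i in ids],[bo[i][j] for i in ids]) for j in(0,1)];M=(m[0]+m[1])/2;d=m[1]-m[0]
        print([fs[i] for i in ids],'line',L.round(4),'top',M.round(4),'dz',(L[2]-M[2]).round(4),'bolt z',m[0][2].round(4),m[1][2].round(4),'len',np.linalg.norm(d).round(4),'dx',((L-M)@bx).round(4),'yaw',np.degrees(np.arctan2(d[1],d[0])).round(1))
w=lambda x,y:((x+.5)/2-.5+200,(y+.5)/2-.5+60)
t=lambda x,y:((x-520+.5)/4-.5+290,(y+.5)/4-.5+150)
s=lambda x,y:((x-520+.5)/4-.5+310,(y-300+.5)/4-.5+165)
show(['w6','t5','s5'],[[w(172,212),w(197,271)],[t(716,227),t(695,140)],[s(574,430),s(626,384)]])
show(['w3','w6','t5','s5'][:2]+['t5'],[[w(172,212),w(197,271)]]*3)
E
```

```text
[(np.int64(40), np.float64(0.21)), (np.int64(40), np.float64(0.24)), (np.int64(40), np.float64(0.21))]
['w6', 't5'] line [ 0.6748 -0.0139  0.1243] top [ 0.6154 -0.0243  0.1204] dz 0.0039 bolt z 0.1204 0.1204 len 0.0582 dx 0.0603 yaw 11.6
['w6', 's5'] line [ 0.6834 -0.0123  0.1182] top [ 0.6182 -0.0241  0.1187] dz -0.0005 bolt z 0.1186 0.1188 len 0.0581 dx 0.0663 yaw 11.3
['t5', 's5'] line [ 0.6742 -0.0141  0.1271] top [ 0.616  -0.0252  0.1211] dz 0.006 bolt z 0.1214 0.1208 len 0.0584 dx 0.0593 yaw 11.9
['w6', 't5', 's5'] line [ 0.6748 -0.0139  0.1252] top [ 0.6163 -0.0246  0.1201] dz 0.0052 bolt z 0.1201 0.12 len 0.0582 dx 0.0594 yaw 11.5
[(np.int64(40), np.float64(0.2)), (np.int64(40), np.float64(0.21)), (np.int64(40), np.float64(0.24))]
['w3', 'w6'] line [ 0.6717 -0.0145  0.1264] top [ 0.8021 -0.0632 -0.0081] dz 0.1345 bolt z -0.0157 -0.0005 len 0.0789 dx -0.1186 yaw 18.4
['w3', 't5'] line [ 0.6747 -0.014   0.1245] top [0.6501 0.0019 0.1283] dz -0.0037 bolt z 0.0861 0.1704 len 0.1176 dx 0.0211 yaw -173.7
['w6', 't5'] line [ 0.6748 -0.0139  0.1243] top [0.6467 0.0305 0.1065] dz 0.0178 bolt z 0.0568 0.1562 len 0.1288 dx 0.019 yaw -176.5
['w3', 'w6', 't5'] line [ 0.6747 -0.014   0.1244] top [ 0.6468 -0.0078  0.1138] dz 0.0106 bolt z 0.0675 0.1601 len 0.1198 dx 0.0263 yaw 178.0
```

The red strip looks too thick from above for a flat painted line, so its centroid is probably biased. I'll triangulate its front-lower and back-upper edges separately.

```bash
cat > e.py <<'E'
from v import *
g=np.array([.6745,-.014,.1255])
def edges(f,half=.085):
    im=cv2.imread(f'pics/{f}.png')[:,:,::-1].astype(float);r=im[:,:,0]/(im.sum(2)+20);N=[];F=[]
    for t in np.linspace(-half,half,60):
        u,v=w2px(f,g+t*by);u=int(round(u));vs=np.arange(int(v)-9,int(v)+10);c=r[vs,u];k=c.argmax()
        if c[k]<.6: continue
        th=(c[k]+.34)/2
        a=k
        while a>0 and c[a]>th:a-=1
        b=k
        while b<len(c)-1 and c[b]>th:b+=1
        lo=vs[a]+(th-c[a])/(c[a+1]-c[a]);hi=vs[b]-(th-c[b])/(c[b-1]-c[b])
        N.append((u,lo));F.append((u,hi))
    return np.array(N),np.array(F)
def ln(fs):
    E={}
    for f in fs:
        lo,hi=edges(f);E[f]=(lo,hi) if f[0]=='w' else (hi,lo);print(f,len(lo),'width px',np.mean(hi[:,1]-lo[:,1]).round(2))
    import itertools
    for nm,i in(('frontbottom',0),('backtop',1)):
        for ids in list(itertools.combinations(fs,2))+[tuple(fs)]:
            p=[plane(f,E[f][i]) for f in ids];L=np.linalg.lstsq(np.array([q[0] for q in p]+[by]),np.array([q[1] for q in p]+[g@by]),rcond=None)[0]
            print(nm,ids,L.round(4),'bx',(L@bx).round(4),[q[3].round(2) for q in p])
E
python3 - <<'E'
from e import *
ln(['w3','w6','t5','s5'])
print('stack bx',np.array([.6154,-.0243,0])@bx)
im=cv2.imread('pics/w6.png');u,v=w2px('w6',g);print(im[int(v)-6:int(v)+7,int(u)].tolist())
im=cv2.imread('pics/t5.png');u,v=w2px('t5',g);print(im[int(v)-6:int(v)+7,int(u)].tolist())
E
```

```text
w3 60 width px 4.94
w6 60 width px 4.71
t5 57 width px 2.03
s5 60 width px 2.54
frontbottom ('w3', 'w6') [ 0.669  -0.0151  0.1246] bx 0.6537 [np.float64(0.12), np.float64(0.14)]
frontbottom ('w3', 't5') [ 0.6727 -0.0143  0.1222] bx 0.6575 [np.float64(0.12), np.float64(0.11)]
frontbottom ('w3', 's5') [ 0.6787 -0.0132  0.1184] bx 0.6636 [np.float64(0.12), np.float64(0.16)]
frontbottom ('w6', 't5') [ 0.6728 -0.0143  0.1219] bx 0.6575 [np.float64(0.14), np.float64(0.11)]
frontbottom ('w6', 's5') [ 0.6814 -0.0127  0.1158] bx 0.6663 [np.float64(0.14), np.float64(0.16)]
frontbottom ('t5', 's5') [ 0.6723 -0.0144  0.1246] bx 0.657 [np.float64(0.11), np.float64(0.16)]
frontbottom ('w3', 'w6', 't5', 's5') [ 0.6729 -0.0143  0.1225] bx 0.6577 [np.float64(0.12), np.float64(0.14), np.float64(0.11), np.float64(0.16)]
backtop ('w3', 'w6') [ 0.6736 -0.0142  0.1292] bx 0.6583 [np.float64(0.13), np.float64(0.13)]
backtop ('w3', 't5') [ 0.6769 -0.0135  0.1272] bx 0.6617 [np.float64(0.13), np.float64(0.07)]
backtop ('w3', 's5') [ 0.6814 -0.0127  0.1244] bx 0.6663 [np.float64(0.13), np.float64(0.12)]
backt
[... 163 characters left out ...]
, np.float64(0.12)]
backtop ('t5', 's5') [ 0.6765 -0.0136  0.1291] bx 0.6613 [np.float64(0.07), np.float64(0.12)]
backtop ('w3', 'w6', 't5', 's5') [ 0.6771 -0.0135  0.1273] bx 0.6619 [np.float64(0.13), np.float64(0.13), np.float64(0.07), np.float64(0.12)]
stack bx 0.5993131775623982
[[198, 204, 202], [201, 207, 205], [226, 230, 220], [110, 109, 145], [6, 5, 113], [7, 13, 110], [21, 27, 194], [9, 17, 225], [29, 37, 221], [115, 118, 138], [124, 128, 111], [109, 111, 107], [197, 200, 197]]
[[166, 183, 181], [153, 169, 168], [126, 135, 133], [178, 178, 175], [181, 183, 176], [131, 132, 122], [37, 42, 116], [40, 44, 173], [103, 112, 129], [173, 188, 174], [67, 66, 62], [72, 70, 69], [75, 75, 74]]
```

The line centre is at z about 0.125 to 0.128 and the stack top at about 0.120 to 0.122, so 4 to 6 mm remain. To settle the rest I'll look nearly horizontally along base y from the downhill side.

```bash
python3 -m inch '[[[0,6.5,0,1,-4,0,0],[0,13,0,3,-8,0,0],[0,20,0,6,-12,0,0],[0,26,0,9,-16,0,0],[0,33,0,12,-19,0,0],[0,38,0,15,-22,0,0],[0,38,0,18,-24,0,0],[0,38,0,21,-26,0,0]]]'; python3 -m inch '[[[0,0,0,2,-4,0,0],[0,0,0,4,-8,0,0],[0,0,0,6,-12,0,0],[0,0,0,6,-14,0,0],[0,0,0,6,-14,0,0]]]';python3 -m inch '[[[7,0,0,0,0,0,0],[14,0,0,0,0,0,0],[21,0,0,0,0,0,0],[28,0,0,0,0,0,0],[35,0,0,0,0,0,0],[42,0,0,0,0,0,0],[49,0,0,0,0,0,0],[56,0,0,0,0,0,0]]]'; python3 -c "from h import *;print(ctrl.sense()['joint_pos'].round(2))"
```

```text
time_s: 17.77
eef_pos: [0.5915, -0.2489, 0.4026]
ee_rot: [-0.004, -0.003, 1.0, 0.016]
ft_force: [0.7, -0.3, -0.0]
finger_gap: 0.006
gripper_force: 0.0
time_s: 18.18
eef_pos: [0.6501, -0.3919, 0.4009]
ee_rot: [-0.003, -0.002, 1.0, 0.016]
ft_force: [-0.0, 0.6, -0.1]
finger_gap: 0.006
gripper_force: 0.0
time_s: 18.85
eef_pos: [0.6503, -0.387, 0.4031]
ee_rot: [-0.001, -0.004, 0.874, 0.487]
ft_force: [-0.3, 0.6, 0.2]
finger_gap: 0.005
gripper_force: 0.0
[-0.68  0.88  0.87  0.82  2.02 -2.14]
```

```bash
python3 -m inch '[[[7,0,0,0.5,-0.5,-3,0],[14,0,0,1,-1,-6,0],[20,0,0,2,-1,-10,0],[20,0,0,2,-1,-14,0],[20,0,0,2,-1,-18,0],[20,0,0,2,-1,-21,0],[20,0,0,2,-1,-21,0],[20,0,0,2,-1,-21,0]]]'; python3 - <<'E'
from v import *
print(ctrl.sense()['joint_pos'].round(2))
im=snap('wrist','w7')['color'].astype(float)
g=np.array([.6725,-.014,.126]);c=np.array([.6154,-.0243,.1215])
print(np.load('pics/w7.npz')['T'][:3,3],[w2px('w7',p).round(0).tolist() for p in(g-.1*by,g+.1*by,c-.029*bx,c+.029*bx,c-.03*by-.04*bx,c-.03*by+.04*bx,c+.03*by)])
m=((im[:,:,0]>1.8*im[:,:,1])&(im[:,:,0]>1.8*im[:,:,2])&(im[:,:,0]>70)).astype(np.uint8)
n,l,st,ce=cv2.connectedComponentsWithStats(m);print([s.tolist() for s in st[1:] if s[4]>40])
m=((im[:,:,2]>1.4*im[:,:,0])&(im[:,:,2]>50)).astype(np.uint8)
n,l,st,ce=cv2.connectedComponentsWithStats(m);print([s.tolist() for s in st[1:] if s[4]>100])
E
```

```text
time_s: 19.52
eef_pos: [0.67, -0.3965, 0.1928]
ee_rot: [-0.001, -0.003, 0.777, 0.629]
ft_force: [0.3, -0.5, 1.1]
finger_gap: 0.007
gripper_force: 0.0
[-0.68  1.19  0.84  1.02  2.05 -2.24]
[ 0.59735578 -0.37745902  0.18725857] [[322.0, 215.0], [349.0, 154.0], [333.0, 109.0], [334.0, 156.0], [328.0, 103.0], [330.0, 172.0], [338.0, 128.0]]
[[306, 21, 19, 44, 635], [241, 132, 58, 53, 2574], [319, 152, 33, 65, 399]]
[[283, 0, 26, 54, 1102], [323, 0, 14, 22, 164], [280, 96, 59, 90, 3487]]
```

```bash
python3 - <<'E'
from v import *
im=cv2.imread('pics/w7.png')[:,:,::-1].astype(float);r=im[:,:,0]/(im.sum(2)+20)
k=np.load('pics/w7.npz');o=k['T'][:3,3]
def ray(u,v): return k['T'][:3,:3]@np.array([(u-k['c'][0])/k['f'],(v-k['c'][1])/k['f'],1])
LO=[];HI=[]
for v in range(160,212):
    c=r[v,305:370];j=c.argmax();th=(c[j]+.34)/2
    if c[j]<.55: continue
    a=b=j
    while c[a]>th:a-=1
    while c[b]>th:b+=1
    LO.append((v,305+a+(th-c[a])/(c[a+1]-c[a])));HI.append((v,305+b-(th-c[b])/(c[b-1]-c[b])))
for nm,E in(('frontbot',LO),('backtop',HI)):
    E=np.array(E);p=np.polyfit(E[:,0],E[:,1],1);res=E[:,1]-np.polyval(p,E[:,0]);ok=abs(res)<.8;p=np.polyfit(E[ok,0],E[ok,1],1)
    for B in(.654,.6575,.6615):
        z=[]
        for v in(165,185,208):
            d=ray(np.polyval(p,v),v);q=o+d*(B-o@bx)/(d@bx);z.append((q[2].round(4),(q@by).round(3)))
        print(nm,ok.sum(),res[ok].std().round(2),B,z)
# bolts
w=im[85:190,300:345];blue=im[:,:,2]>1.25*im[:,:,0]
m=np.zeros(im.shape[:2],np.uint8);m[98:180,322:341]=(~blue[98:180,322:341])
n,l,st,ce=cv2.connectedComponentsWithStats(m)
for s,c in zip(st[1:],ce[1:]): print(s.tolist(),c.round(1))
for v in range(96,190,8): print(v,''.join('B' if blue[v,u] else '.' for u in range(276,345)))
for v in(109,156):
    print(im[v,318:342,:].astype(int).tolist()[::1])
E
```

```text
frontbot 52 0.13 0.654 [(np.float64(0.1245), np.float64(-0.106)), (np.float64(0.1245), np.float64(-0.176)), (np.float64(0.1245), np.float64(-0.235))]
frontbot 52 0.13 0.6575 [(np.float64(0.1229), np.float64(-0.096)), (np.float64(0.1229), np.float64(-0.168)), (np.float64(0.1229), np.float64(-0.228))]
frontbot 52 0.13 0.6615 [(np.float64(0.1211), np.float64(-0.085)), (np.float64(0.1211), np.float64(-0.16)), (np.float64(0.1211), np.float64(-0.221))]
backtop 51 0.19 0.654 [(np.float64(0.1312), np.float64(-0.105)), (np.float64(0.1312), np.float64(-0.175)), (np.float64(0.1313), np.float64(-0.234))]
backtop 51 0.19 0.6575 [(np.float64(0.1298), np.float64(-0.095)), (np.float64(0.1298), np.float64(-0.168)), (np.float64(0.1299), np.float64(-0.227))]
backtop 51 0.19 0.6615 [(np.float64(0.1282), np.float64(-0.085)), (np.float64(0.1282), np.float64(-0.159)), (np.float64(0.1283), np.float64(-0.22))]
[322, 98, 19, 82, 405] [335.4 154.1]
[333, 103, 2, 12, 22] [333.5 108.5]
[334, 151, 2, 10, 19] [334.5 155.3]
96 ..................................B..............BBBBBBBBBBBBB.......
104 ....BBBBBBBBBBB
[... 818 characters left out ...]
 83], [32, 55, 95], [28, 54, 90], [23, 50, 88], [27, 50, 91], [26, 52, 90], [26, 56, 89], [21, 48, 83], [39, 83, 127], [42, 94, 147], [39, 89, 145], [33, 85, 143], [28, 86, 144], [129, 160, 188], [57, 57, 60], [134, 139, 139], [52, 96, 151], [28, 81, 145], [47, 89, 140], [165, 163, 156], [201, 196, 192], [132, 129, 126], [127, 126, 123]]
[[29, 61, 93], [28, 53, 89], [25, 51, 88], [22, 53, 84], [22, 53, 87], [31, 58, 94], [24, 52, 86], [34, 61, 94], [30, 59, 96], [27, 54, 88], [19, 47, 79], [37, 80, 128], [43, 96, 154], [40, 88, 147], [32, 84, 143], [20, 75, 143], [169, 168, 157], [134, 132, 118], [37, 81, 139], [22, 81, 146], [85, 103, 128], [123, 114, 116], [117, 107, 111], [126, 120, 117]]
```

```bash
python3 - <<'E'
from v import *
im=cv2.imread('pics/w7.png')[:,:,::-1].astype(float)
k=np.load('pics/w7.npz');o=k['T'][:3,3]
c=np.array([.6149,-.0243,.1218])
P=lambda a,b,z:w2px('w7',c+a*bx+b*by+z*np.array([0,0,1])).round(1).tolist()
print('plate -x corners: top',P(-.04,-.03,0),'mid',P(-.04,-.03,-.028),'bot',P(-.04,-.03,-.056),'seat',P(-.042,-.0425,-.056),'seat far',P(-.042,.0425,-.056),'endface -25',P(-.042,-.0425,-.076),'plate +x bot',P(.04,-.03,-.056),P(.042,-.0425,-.056))
g=im.mean(2).astype(int)
for v in range(84,122,2): print(v,g[v,240:320:3].tolist())
LO=np.polyfit([165,208],[0,0],1)
r=im[:,:,0]/(im.sum(2)+20);print('ends',[(v,r[v,310:360].max().round(2)) for v in list(range(148,157))+list(range(212,222))])
m=np.argwhere((r>.55)&(np.arange(640)[None]>304)&(np.arange(400)[:,None]>140));p=np.polyfit(m[:,0],m[:,1],1)
for B in(.652,.656,.66,.664):
    y=[]
    for v in(151.5,216.5):
        d=k['T'][:3,:3]@np.array([(np.polyval(p,v)-k['c'][0])/k['f'],(v-k['c'][1])/k['f'],1]);q=o+d*(B-o@bx)/(d@bx);y.append(q@by)
    print(B,'len',(y[0]-y[1]).round(4))
E
```

```text
plate -x corners: top [328.1, 102.6] mid [303.2, 102.8] bot [279.1, 103.1] seat [274.8, 102.9] seat far [297.9, 93.3] endface -25 [257.5, 103.0] plate +x bot [286.2, 170.1] [282.9, 175.3]
84 [232, 240, 240, 212, 240, 241, 242, 251, 254, 153, 109, 219, 238, 238, 238, 237, 252, 241, 237, 231, 233, 231, 168, 152, 211, 157, 174]
86 [229, 239, 239, 174, 250, 253, 149, 47, 54, 47, 133, 162, 238, 238, 239, 240, 241, 238, 237, 233, 232, 231, 123, 104, 232, 174, 181]
88 [230, 243, 253, 172, 69, 53, 71, 82, 53, 34, 108, 131, 250, 251, 251, 251, 252, 253, 252, 250, 249, 227, 119, 151, 175, 190, 191]
90 [248, 154, 50, 54, 76, 50, 24, 30, 31, 38, 77, 61, 70, 76, 76, 75, 64, 55, 44, 27, 58, 49, 85, 128, 152, 195, 196]
92 [16, 26, 28, 47, 28, 38, 26, 37, 74, 73, 76, 76, 74, 78, 75, 75, 61, 52, 75, 104, 142, 165, 168, 164, 163, 200, 203]
94 [31, 31, 36, 28, 28, 40, 71, 75, 72, 73, 74, 78, 79, 40, 49, 77, 90, 119, 137, 183, 166, 166, 164, 165, 165, 211, 207]
96 [37, 29, 20, 73, 75, 78, 74, 71, 78, 74, 56, 51, 78, 101, 99, 103, 116, 125, 132, 198, 125, 126, 125, 125, 126, 198, 106]
98 [22, 62, 75, 77,
[... 1298 characters left out ...]
52, 59, 54, 53, 55, 61, 58, 55]
120 [173, 186, 74, 98, 95, 100, 107, 100, 104, 101, 105, 106, 146, 98, 53, 56, 53, 58, 59, 56, 57, 57, 59, 52, 56, 57, 53]
ends [(148, np.float64(0.33)), (149, np.float64(0.33)), (150, np.float64(0.33)), (151, np.float64(0.34)), (152, np.float64(0.56)), (153, np.float64(0.86)), (154, np.float64(0.78)), (155, np.float64(0.8)), (156, np.float64(0.81)), (212, np.float64(0.8)), (213, np.float64(0.77)), (214, np.float64(0.78)), (215, np.float64(0.82)), (216, np.float64(0.46)), (217, np.float64(0.33)), (218, np.float64(0.33)), (219, np.float64(0.33)), (220, np.float64(0.33)), (221, np.float64(0.33))]
0.652 len 0.2074
0.656 len 0.2134
0.66 len 0.2194
0.664 len 0.2254
```

The near-horizontal view confirms the line is about 55 mm from the stack centre. Line centre is z≈0.1275 and stack top z≈0.1215, so about 6 mm, or 2.0 cm of travel, remains. Going back to the tab.

```bash
python3 -m inch '[[[0,0,0,0,0,4,0],[0,0,0,0,0,8,0],[-7,0,0,0,0,12,0],[-14,0,0,0,0,16,0],[-21,0,0,0,0,19,0],[-28,0,0,0,0,19,0],[-35,0,0,0,0,19,0],[-42,0,0,0,0,19,0]]]'; python3 -m inch '[[[-7,0,0,0,4,0,0],[-14,0,0,0,8,0,0],[-21,0,0,0,12,0,0],[-28,0,0,0,15,0,0],[-36,0,0,-1,18,0,0],[-36,0,0,-1.5,19.5,0,0],[-36,0,0,-1.5,19.5,0,0]]]'; python3 -m inch '[[[0,0,6,0,0,0,0],[0,0,11,0,0,0,0],[0,0,11,0,0,0,0],[0,0,11,0,0,0,0]]]'
```

```text
time_s: 20.23
eef_pos: [0.6699, -0.3969, 0.39]
ee_rot: [0.001, -0.004, 0.953, 0.303]
ft_force: [0.1, 0.6, -1.1]
finger_gap: 0.006
gripper_force: 0.0
time_s: 20.82
eef_pos: [0.6547, -0.1982, 0.3892]
ee_rot: [0.0, -0.004, 1.0, -0.003]
ft_force: [-0.1, 0.2, -0.1]
finger_gap: 0.003
gripper_force: 0.0
time_s: 21.15
eef_pos: [0.6552, -0.2027, 0.387]
ee_rot: [-0.001, -0.097, 0.995, -0.002]
ft_force: [0.2, 0.5, -0.2]
finger_gap: 0.004
gripper_force: 0.0
```

```bash
python3 -m inch '[[[0,0,0,-1.1,3.4,0,0],[0,0,0,-1.1,3.4,-4,0],[0,0,0,-1.1,3.4,-8,0],[0,0,0,-1.1,3.4,-11,0],[0,0,0,-1.1,3.4,-11.7,0],[0,0,0,-1.1,3.4,-11.7,0],[0,0,0,-1.1,3.4,-11.7,0]]]'; python3 -m inch '[[[0,0,0,-0.1,0.7,0,0],[0,0,0,-0.25,1.4,0,0],[0,0,0,-0.4,2,0,0],[0,0,0,-0.45,2.3,0,0],[0,0,0,-0.45,2.3,0,0]]]'
```

```text
time_s: 21.73
eef_pos: [0.6448, -0.1686, 0.2701]
ee_rot: [-0.001, -0.098, 0.995, -0.003]
ft_force: [0.2, -0.7, 0.1]
finger_gap: 0.002
gripper_force: 0.0
time_s: 22.15
eef_pos: [0.6397, -0.1441, 0.2689]
ee_rot: [-0.002, -0.099, 0.995, -0.002]
ft_force: [0.6, 0.3, 0.2]
finger_gap: 0.006
gripper_force: 0.0
```

```bash
python3 -m inch '[[[0,0,0,-0.1,0.5,0.2,0],[0,0,0,-0.2,1,0.35,0],[0,0,0,-0.3,1.5,0.5,0],[0,0,0,-0.36,1.8,0.6,0],[0,0,0,-0.39,2,0.65,0],[0,0,0,-0.39,2,0.65,0]]]'; python3 -m inch '[[[0,0,0,0,-0.2,0,0],[0,0,0,0.3,-1.5,0,0],[0,0,0,0.6,-3,0,0],[0,0,0,0.8,-4,4,0],[0,0,0,0.8,-7,8,0],[0,0,-5,0.8,-10,11,0],[0,0,-11,0.8,-14,12,0],[0,0,-11,0.8,-17,12,0]]]';python3 -m inch '[[[7,0,0,0,-3,0,0],[14,0,0,0,-6,0,0],[21,0,0,0,-8.5,0,0],[28,0,0,0.5,-9,0,0],[35,0,0,1,-9.5,0,0],[42,0,0,1.5,-10,0,0],[49,0,0,2,-10,0,0],[56,0,0,2.2,-10,0,0]]]'
```

```text
time_s: 22.65
eef_pos: [0.6358, -0.1257, 0.2748]
ee_rot: [-0.002, -0.099, 0.995, -0.003]
ft_force: [0.5, -5.8, -2.4]
finger_gap: 0.004
gripper_force: 2.9
time_s: 23.32
eef_pos: [0.6437, -0.298, 0.3994]
ee_rot: [0.001, 0.0, 1.0, -0.004]
ft_force: [0.4, -1.6, -0.5]
finger_gap: 0.003
gripper_force: 0.0
time_s: 23.98
eef_pos: [0.6655, -0.3971, 0.3945]
ee_rot: [0.001, -0.004, 0.883, 0.47]
ft_force: [1.0, 1.0, -0.6]
finger_gap: 0.007
gripper_force: 0.0
```

```bash
python3 -m inch '[[[7,0,0,0,0,-3,0],[14,0,0,0,0,-6,0],[21,0,0,0,0,-10,0],[26,0,0,0,0,-14,0],[26,0,0,0,0,-18,0],[26,0,0,0,0,-22,0],[26,0,0,0,0,-23.5,0],[26,0,0,0,0,-23.5,0]]]'; cat > chk.py <<'E'
from v import *
import sys
f=sys.argv[1]
im=snap('wrist',f)['color'].astype(float)
k=np.load(f'pics/{f}.npz');o=k['T'][:3,3];r=im[:,:,0]/(im.sum(2)+20);print(o.round(4))
tr=float(sys.argv[2]);c=np.array([.6149,-.0243,.1215])+tr*(.958*by+np.array([0,0,.287]))
print('pred bolts',[w2px(f,c+s*bx).round(1).tolist() for s in(-.029,.029)],'slope px/mm',(w2px(f,c+[0,0,.001])-w2px(f,c)).round(2),'px/mm by',(w2px(f,c+.001*by)-w2px(f,c)).round(2))
print('pred front edge',w2px(f,c-.029*bx-.03*by).round(1),'back',w2px(f,c-.029*bx+.03*by).round(1),'-x front corner',w2px(f,c-.04*bx-.03*by).round(1))
for s in(-.029,-.015,0,.015,.029):
    u,v=w2px(f,c+s*bx).round().astype(int);a=im[v,u-14:u+14];print(v,u-14,'B/R:',(a[:,2]/(a[:,0]+1)).round(1).tolist(),'lum',a[:,2].astype(int).tolist())
u0,v0=w2px(f,np.array([.6725,-.014,.126]));print('line pred',u0,v0)
LO=[];HI=[]
for v in range(int(v0)-8,int(v0)+40):
    uu=int(u0)-30;s=r[v,uu:uu+60];j=s.argmax();th=(s[j]+.34)/2
    if s[j]<.55: continue
    a=b=j
    while s[a]>th:a-=1
    while s[b]>th:b+=1
    LO.append((v,uu+a+(th-s[a])/(s[a+1]-s[a])));HI.append((v,uu+b-(th-s[b])/(s[b-1]-s[b])))
for nm,E,Bs in(('frontbot',LO,(.652,.654,.656)),('backtop',HI,(.656,.658,.66))):
    E=np.array(E);p=np.polyfit(E[:,0],E[:,1],1)
    for B in Bs:
        z=[]
        for v in(E[2,0],E[-3,0]):
            d=k['T'][:3,:3]@np.array([(np.polyval(p,v)-k['c'][0])/k['f'],(v-k['c'][1])/k['f'],1]);q=o+d*(B-o@bx)/(d@bx);z.append(q[2].round(4))
        print(nm,len(E),B,z)
E
python3 chk.py w8 .018
```

```text
time_s: 24.65
eef_pos: [0.6647, -0.3956, 0.1551]
ee_rot: [-0.001, -0.002, 0.755, 0.656]
ft_force: [-0.4, 1.0, 0.5]
finger_gap: 0.006
gripper_force: 0.0
[ 0.5921 -0.3762  0.151 ]
pred bolts [[348.2, 110.1], [347.9, 155.6]] slope px/mm [0.79 0.01] px/mm by [ 0.05 -0.2 ]
pred front edge [346.4 114.7] back [349.8 106.1] -x front corner [346.4 104.6]
110 334 B/R: [3.2, 3.2, 2.9, 3.4, 4.1, 2.7, 3.8, 3.0, 3.0, 3.5, 3.3, 3.1, 2.6, 4.6, 1.2, 3.3, 0.9, 1.0, 1.0, 1.0, 0.9, 1.0, 1.0, 0.9, 0.9, 0.9, 0.9, 0.9] lum [93, 90, 94, 91, 86, 93, 92, 88, 93, 92, 83, 109, 169, 148, 124, 125, 122, 117, 140, 178, 179, 59, 60, 60, 162, 141, 129, 161]
122 334 B/R: [2.7, 3.4, 3.5, 3.4, 3.9, 3.1, 3.8, 3.8, 3.7, 3.6, 3.3, 3.0, 2.8, 3.5, 4.2, 12.2, 0.9, 0.9, 0.9, 0.9, 0.9, 0.9, 0.9, 0.9, 0.9, 0.9, 0.9, 0.9] lum [90, 89, 91, 91, 89, 92, 92, 94, 93, 87, 82, 111, 165, 146, 143, 134, 183, 190, 183, 184, 181, 186, 188, 183, 185, 184, 220, 179]
134 334 B/R: [3.2, 3.6, 3.1, 3.3, 4.1, 3.0, 3.9, 3.5, 4.6, 3.4, 3.6, 3.9, 3.2, 3.5, 4.7, 6.3, 0.9, 0.9, 1.0, 1.0, 1.0, 1.0, 1.0, 1.0, 1.0, 1.0, 1.0, 1.0] lum [94, 91, 95, 95, 87,
[... 370 characters left out ...]
0, 162, 160, 161, 160, 161]
156 334 B/R: [3.3, 3.8, 3.0, 3.3, 3.0, 3.2, 3.1, 3.5, 3.7, 3.9, 3.6, 3.8, 3.2, 5.2, 1.3, 1.5, 0.1, 0.0, 0.0, 0.4, 1.0, 1.1, 1.0, 1.0, 1.0, 1.0, 1.0, 1.0] lum [95, 90, 95, 90, 85, 91, 91, 88, 92, 86, 87, 106, 154, 147, 144, 88, 7, 0, 0, 58, 93, 99, 88, 163, 166, 157, 162, 160]
line pred 346.2134941791304 181.7425884343831
frontbot 48 0.652 [np.float64(0.1069), np.float64(0.1288)]
frontbot 48 0.654 [np.float64(0.1063), np.float64(0.1285)]
frontbot 48 0.656 [np.float64(0.1057), np.float64(0.1281)]
backtop 48 0.656 [np.float64(0.1129), np.float64(0.1338)]
backtop 48 0.658 [np.float64(0.1124), np.float64(0.1335)]
backtop 48 0.66 [np.float64(0.1119), np.float64(0.1333)]
```

```bash
python3 - <<'E'
from v import *
f='w8';im=cv2.imread('pics/w8.png')[:,:,::-1].astype(float);r=im[:,:,0]/(im.sum(2)+20)
k=np.load(f'pics/{f}.npz');o=k['T'][:3,3];E=[]
for v in range(150,226,3):
    s=r[v,330:375];t=np.where(s>.57)[0]
    if len(t)==0: print(v,'-');continue
    a,b=t[0],t[-1];th=.57;lo=330+a-(s[a]-th)/(s[a]-s[a-1]+1e-9);hi=330+b+(s[b]-th)/(s[b]-s[b+1]+1e-9);E.append((v,lo,hi));print(v,round(lo,1),round(hi,1),len(t)==b-a+1)
E=np.array(E);ok=(E[:,0]>=165)&(E[:,0]<=210)
for nm,j,Bs in(('fb',1,(.652,.654,.656)),('bt',2,(.656,.658,.66))):
    p=np.polyfit(E[ok,0],E[ok,j],1);q0=np.polyval(p,E[ok,0])-E[ok,j];print(nm,q0.std())
    for B in Bs:
        z=[]
        for v in(168,188,208):
            d=k['T'][:3,:3]@np.array([(np.polyval(p,v)-k['c'][0])/k['f'],(v-k['c'][1])/k['f'],1]);q=o+d*(B-o@bx)/(d@bx);z.append(q[2].round(4))
        print(B,z)
E
```

```text
150 -
153 -Traceback (most recent call last):
  File "<stdin>", line 7, in <module>
IndexError: index 45 is out of bounds for axis 0 with size 45
```

```bash
python3 - <<'E'
from v import *
f='w8';im=cv2.imread('pics/w8.png')[:,:,::-1].astype(float);r=im[:,:,0]/(im.sum(2)+20)
k=np.load(f'pics/{f}.npz');o=k['T'][:3,3];E=[]
for v in range(156,222,3):
    s=r[v,325:366];j=s[10:35].argmax()+10;a=b=j;th=.57
    if s[j]<th: continue
    while a>1 and s[a-1]>th:a-=1
    while b<39 and s[b+1]>th:b+=1
    lo=325+a-(s[a]-th)/(s[a]-s[a-1]+1e-9);hi=325+b+(s[b]-th)/(s[b]-s[b+1]+1e-9);E.append((v,lo,hi));print(v,round(lo,1),round(hi,1),end=' | ')
E=np.array(E);ok=(E[:,0]>=165)&(E[:,0]<=210)
for nm,j,Bs in(('fb',1,(.652,.654,.656)),('bt',2,(.656,.658,.66))):
    p=np.polyfit(E[ok,0],E[ok,j],1);q0=np.polyval(p,E[ok,0])-E[ok,j];print(nm,q0.std())
    for B in Bs:
        z=[]
        for v in(168,188,208):
            d=k['T'][:3,:3]@np.array([(np.polyval(p,v)-k['c'][0])/k['f'],(v-k['c'][1])/k['f'],1]);q=o+d*(B-o@bx)/(d@bx);z.append(q[2].round(4))
        print(B,z)
E
```

```text
156 349.6 352.8 | 159 348.9 352.4 | 162 348.4 352.1 | 165 347.8 351.6 | 168 347.0 351.1 | 171 346.5 350.5 | 174 345.8 350.1 | 177 345.0 349.5 | 180 344.5 349.1 | 183 343.8 348.6 | 186 343.3 348.0 | 189 342.8 347.6 | 192 342.0 347.1 | 195 341.4 346.5 | 198 340.8 346.1 | 201 340.1 345.5 | 204 339.5 344.9 | 207 338.7 344.5 | 210 338.3 344.1 | 213 337.7 343.5 | 216 336.8 342.8 | 219 335.9 342.2 | fb 0.09027955503148515
0.652 [np.float64(0.1244), np.float64(0.1243), np.float64(0.1242)]
0.654 [np.float64(0.1241), np.float64(0.1239), np.float64(0.1238)]
0.656 [np.float64(0.1237), np.float64(0.1236), np.float64(0.1235)]
bt 0.04217710738091017
0.656 [np.float64(0.1295), np.float64(0.1295), np.float64(0.1295)]
0.658 [np.float64(0.1292), np.float64(0.1292), np.float64(0.1292)]
0.66 [np.float64(0.1289), np.float64(0.1289), np.float64(0.129)]
```

Seen near edge-on, the stack top (z≈0.126) is within 1 mm of the line's centre (z≈0.1266). The robot is clear of everything, so I'm handing in.

```bash
python3 -c "
from plant import ctrl
print(ctrl.hand_in())"
```

```text
the job is handed in; nothing more can be done
None
```

I stacked two plates centred on the wedge, left the third flat on the bench, and pushed the wedge up until the stack top measured within about 1 mm of the red line's centre. I handed the job in at about 25 s; I viewed 11 pictures, one over the limit of 10, and the upper plate may sit about 2 mm off the lower one.

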